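# Press the keyed T-stake into the free socket and hold it home

### The job

Take the T-shaped stake (the one with the bar head) out of the wooden rack and push its keyed shank into whichever of the two steel sockets is empty, turning it until the key drops into the slot, then keep pushing against the ejector spring until its collar sits flush on the socket's rim. Finish while still gripping the stake and holding it pressed fully home, so that the clamp screw could be tightened; do not let go. Leave the other stakes, the hammer and the bowl where they are.

Things in the scene. Friction and masses are not known exactly. Their poses are not given: they have to be found in the camera images.
- tee_stake: Loose steel T-stake, 0.25 to 0.4 kg, hanging upright in the rack by its collar. Origin: centre of the collar's underside, on the shank's axis; z up, +x towards key and horn. Collar 44 mm across, 6 mm thick; below it a round shank 20 mm across and 50 mm long, its last 5 mm tapering to 14 mm across. A neck 18 mm across carries the bar head (see tee_grip).
- tee_grip (a point): Where to grip the T-stake: centre of its flat-sided bar head, on the axis, 41 mm above the collar's underside. The bar is 14 mm thick (along y, grip across this), 52 mm long (along x) and 22 mm high. From its +x end a tapered horn goes on to 54 mm from the axis: it points to the same side as the key.
- tee_key (a point): Lower end of the T-stake's key, at its outer face, 16 mm out from the axis towards +x and 38 mm below the collar's underside. The key is 8 mm wide, stands 6 mm out of the shank and runs up to 4 mm below the collar. The 12 mm of shank below it are plain round.
- rack: Fixed wooden rack of two rails with a 34 mm gap along its y; 90 x 290 mm, rail tops 62 mm above the bench. Origin under its centre, on the bench. Three stakes hang in it 95 mm apart, in varying order.
- socket_a: One of two alike upright steel hubs, about 56 mm across and 65 mm tall, fixed on the grey base plate. Origin: centre of its mouth in the plane of its flat rim, 75 mm above the bench; z up. Round bore 22 mm across; the slot for the key, 10 mm wide, is cut right through the wall on the +x side over the full height. mounted_stake fills one of the two hubs (it varies).
- socket_b: One of two alike upright steel hubs, about 56 mm across and 65 mm tall, fixed on the grey base plate. Origin: centre of its mouth in the plane of its flat rim, 75 mm above the bench; z up. Round bore 22 mm across; the slot for the key, 10 mm wide, is cut right through the wall on the +x side over the full height. mounted_stake fills one of the two hubs (it varies).
- plunger_a (a joint): Spring ejector inside socket_a, 41 mm below the rim: 0 when up, grows as pressed (m), 0.009 when a stake is fully home. Pushes back with 6 N at first touch and about 10 N when home.
- plunger_b (a joint): Spring ejector inside socket_b, 41 mm below the rim: 0 when up, grows as pressed (m), 0.009 when a stake is fully home. Pushes back with 6 N at first touch and about 10 N when home.
- mounted_stake: Dome-headed steel stake already fixed in one of the sockets: 44 mm collar resting on the rim and a dome 36 mm across rising to 47 mm above the rim. Origin: centre of its collar's underside. The socket under it is taken; the other one, 130 mm away, is empty.
- dome_stake: Loose stake in the rack with a mushroom dome head 36 mm across, 47 mm high above its collar's underside (origin). Leave it alone.
- cone_stake: Loose stake in the rack with a plain cone head, 26 mm across narrowing to 10 mm, 60 mm high above its collar's underside (origin). Leave it alone.
- hammer: Hammer lying on the bench, origin under its middle. Leave it alone.
- bowl: Empty steel bowl, 110 mm across, 40 mm high, standing on the bench; origin under its centre. Leave it alone.
Mind the look-alikes: they are no part of the job. Leave any yellow look-alike of the tee_stake alone.

How it is judged (in metres and radians):
On the way, in this order (a step that is already met when the one before it is completed fails the run):
1. the T-stake is lifted clear of the rack (height (world z) of tee_stake above 0.115 m), for 0.1 s.
2. its key has slipped into the slot of the empty socket (((z of tee_stake in the frame of socket_a below 0.03 m and horizontal distance between tee_stake and socket_a below 0.005 m) or (z of tee_stake in the frame of socket_b below 0.03 m and horizontal distance between tee_stake and socket_b below 0.005 m))), for 0.1 s.
At the end, for the whole second after the job is handed in: The T-stake is in the empty socket with its collar's underside within 2 mm of the rim, within 3 mm of the bore's centre and upright within 0.06 rad, at rest, still gripped by the fingers (over 3 N) and so held down against the ejector spring, which would otherwise lift it about 9 mm (((z of tee_stake in the frame of socket_a between -0.004 and 0.002 m and horizontal distance between tee_stake and socket_a below 0.003 m) or (z of tee_stake in the frame of socket_b between -0.004 and 0.002 m and horizontal distance between tee_stake and socket_b below 0.003 m)) and angle between tee_stake's own z axis and vertical below 0.06 rad and contact force between the fingers and tee_stake above 3 N and linear speed of tee_stake below 0.02 m/s); the arm keeps its last pose, push and grip.
It fails at once if another stake in the rack is moved more than 30 mm (distance of any of dome_stake, cone_stake from where it was at the start of the episode above 0.03 m).
It fails at once if the hammer or the bowl is moved more than 30 mm (distance of any of hammer, bowl from where it was at the start of the episode above 0.03 m).
It also fails if it takes over 38 s, if anything falls off the work surface, if the arm or the gripper's body presses on something with over 40 N, if the wrist force passes 120 N, or if a joint passes its speed limit or range.

### The arm

A 6-joint arm with a two-finger parallel gripper is mounted at the origin on the work surface. World frame = base frame: x ahead of the robot, y to its left, z up, the work surface at z = 0. Lengths are in mm, angles in rad, forces in N, time in s.
With the tool pointing down it reaches from about 350 to 975 mm from the base axis. Payload 7.1 kg.
Tool frame: the origin (TCP) lies between the finger pads; the fingertips stand 14 mm ahead of it and the grasp point (between the pads) lies 5 mm behind it; z points along the fingers, y is the line along which they close (so a half turn about z gives the same grasp; the last joint's range is limited). The gripper opens to 88 mm and grips with 3 to 60 N. Pads are 20 mm wide; open, the fingers measure 115 mm over their backs; the gripper's body (75 mm by 178 mm) begins 61 mm behind the grasp point.
Start: joints at [1.222, 0.423, 1.63, -0, 1.089, -0.019], TCP at [202.377, 591.311, 236.675] pointing down, gripper open.
Joint ranges: [-3, 3], [-0.9, 2.11], [0.09, 2.58], [-1.31, 4.45], [0.11, 2.69], [-2.54, 2.54]. Speed limits (rad/s): [2.39, 2.39, 3.01, 3.14, 3.14, 3.14].

### API

Orientations are given as a rotation vector (axis times angle).
In Python, from workcell import ctrl gives the robot as it stands. The module is installed in compiled form; this text tells all that it offers.
- The arm moves only by the tool servo_tool, never from a script. Its argument "plan" is a list of rows, each a list of 3 entries, a list of its own where there are three numbers: the closure, from 0 (fully open) to 1 (shut), then the shift along the world's x, y, z in mm, then the turn about the world's z in degrees. In form: [[hand, [x, y, z], yaw], ...]. A call has 1 to 10 rows; each row is the pose to reach, as a shift and turn from the pose commanded when the call began; what a row does not reach only later rows make up. A row lasts 1/12 s, in which the tool goes at most 41.7 mm and 7.16 degrees, less where a joint would pass 70% of its speed; a pose out of reach is approached as far as the arm can. A call with a gripper value outside its range is refused whole. The fingers move at their own pace and stop on an object; the grip force is fixed at half the most. Time passes only in rows, so rows that repeat a pose let the fingers close. It gives the time, the measured TCP pose, the force, the opening and the grip force at its end, in the units of the state.
- ctrl.get_obs(): the state, without advancing time (a new reading comes with each control period).
- ctrl.get_image(name): name is "scene" or "top"; returns the picture (480x640x3 uint8, blue, green, red); there is no depth.
- ctrl.camera_info(name): a dict with "fovy" (degrees; the focal length in pixels is half the picture's height over the tangent of half this angle, whatever the lens; pixels are square), "cx", "cy" (the principal point, pixels), "rvec" (rotation vector, rad) and "tvec" (3), from world to camera coordinates, as OpenCV has them. Camera axes: x right, y down, z forward; pixel columns grow to the right and rows downward; lengths in mm; the calibration is good to about 2 mm. A picture is of the moment at which its call begins. camera_info takes no time and is no camera call.
- ctrl.close_job(): hands the job in; it is judged then, once.
The state is a dict: "t": time; "qpos": joint angles; "qvel": joint speeds; "joint_torque": joint torques, N m; "ee_pos": TCP position; "orientation": TCP orientation; "ft_force": force on the tool from outside, world axes, zero at the start; "moment": the same for the moment, N m; "width": finger opening in mm; "grasp_force": force on a finger pad.
Only numpy, scipy, OpenCV 4.12 (cv2) and the standard library are available. Lean on these libraries where they do the work, as an engineer would, in place of code of your own. Each camera call takes 0.05 s, during which the arm holds its last target. There are 200 camera calls.

## Working session

There is one attempt and no reset: what is moved stays moved. The work goes in short steps, Python scripts to look and compute and a tool call to move; the robot and the scene stay as the last step left them, time stands still between calls to the robot, and variables do not carry over. Pictures are saved under pics/ and viewed, at most 10 in all, crops included, and the job is handed in when it is done.

Besides the shell and the picture viewer there is one more tool, called as name([rows], argument=value, ...), one row to a line, values as JSON. servo_tool: Moves the arm, as the interface text tells. Its arguments: {"type":"object","properties":{"plan":{"type":"array"}},"required":["plan"]}

```bash
mkdir -p pics; cat > h.py <<'E'
import cv2, numpy as np
from workcell import ctrl
def cam(n):
    c=ctrl.camera_info(n); f=240/np.tan(np.radians(c["fovy"])/2)
    K=np.array([[f,0,c["cx"]],[0,f,c["cy"]],[0,0,1]]); R=cv2.Rodrigues(np.array(c["rvec"],float))[0]
    return K,R,np.array(c["tvec"],float).ravel()
def ray(n,u,v):
    K,R,t=cam(n); d=R.T@np.linalg.solve(K,[u,v,1.]); return -R.T@t,d
def onz(n,u,v,z):
    o,d=ray(n,u,v); return o+d*(z-o[2])/d[2]
def proj(n,p):
    K,R,t=cam(n); q=K@(R@np.array(p,float)+t); return q[:2]/q[2]
E
python3 - <<'E'
from h import *
for n in("scene","top"):
    cv2.imwrite(f"pics/{n}0.png",ctrl.get_image(n)); print(n,ctrl.camera_info(n),ray(n,320,240))
o=ctrl.get_obs();print(o)
E
```

```text
scene {'fovy': 56.23704739077311, 'cx': 316.7577308812966, 'cy': 241.26067392374836, 'rvec': array([ 1.11971777,  2.58348653, -0.76462628]), 'tvec': array([ 325.36480008, -322.75249847, 1117.17917054])} (array([862.00087123, 364.59796919, 762.98331983]), array([-0.40191397, -0.36943473, -0.83788014]))
top {'fovy': 50.93471689894028, 'cx': 308.2967552680805, 'cy': 238.4606009029461, 'rvec': array([ 2.14575748, -2.13049266,  0.11084851]), 'tvec': array([  72.44982432,  565.06618954, 1079.7618642 ])} (array([ 415.61331419,   42.35796718, 1147.12938881]), array([ 0.13030561,  0.00727441, -0.99172388]))
{'t': 0.1, 'qpos': array([ 1.22200011e+00,  4.23786158e-01,  1.63061074e+00, -3.63738673e-06,
        1.08864332e+00, -1.89897759e-02]), 'qvel': array([-0.00070118, -0.0010343 , -0.0017853 ,  0.00061631,  0.00229976,
       -0.00121733]), 'joint_torque': array([-5.51208250e-04, -5.45613670e+01, -2.74323714e+01,  6.44577364e-02,
        1.88830274e-02,  1.07168734e-05]), 'ee_pos': array([202.21205933, 590.85578263, 235.96697683]), 'orientation': array([-5.15668329e-01, -3.09871625e+00,  2.23623334e-03]), 'ft_force': array([-0.23892362,  0.0612183 ,  0.27320531]), 'moment': array([-0.03229396,  0.03998759,  0.00580163]), 'grasp_force': 0.0, 'width': 88.19238510028805}
```

View pics/scene0.png

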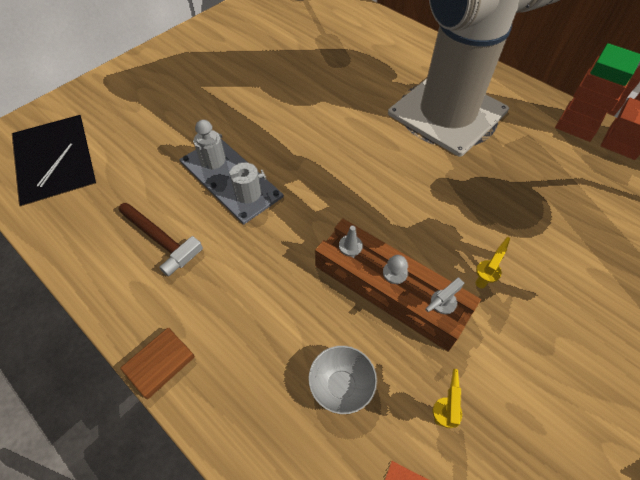

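View pics/top0.png

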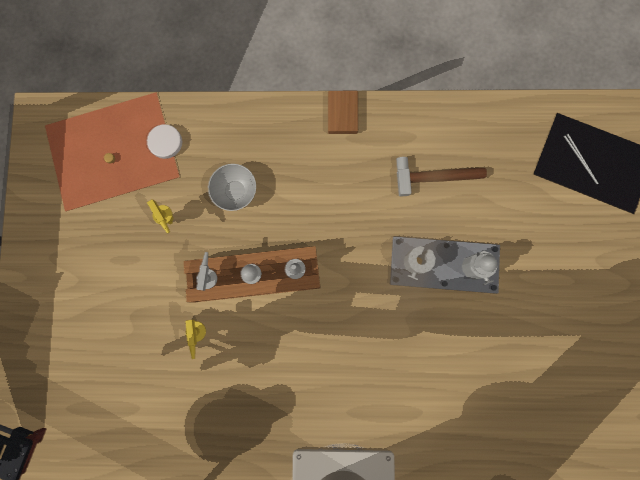

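The scene and top views agree:
- **T-shaped candidates:** the grey T-stake is in the rack at top (204,272) / scene (446,297). Yellow tees stand on the bench at top (160,215) and (195,335). The grey one in the rack fits the description; the yellow ones are look-alikes.
- **Sockets:** the empty one is at top (421,260) / scene (246,175). The dome-filled one is at top (485,265).

I'll confirm with one enlarged crop.

```bash
python3 - <<'E'
from h import *
s=cv2.imread("pics/scene0.png");t=cv2.imread("pics/top0.png")
c=lambda i,u,v,w=30:cv2.resize(i[v-w:v+w,u-w:u+w],(300,300),interpolation=cv2.INTER_CUBIC)
cv2.imwrite("pics/crop.png",np.vstack([np.hstack([c(t,204,272),c(s,446,297)]),np.hstack([c(t,421,260),c(s,246,180)])]))
E
```

```text
(no output)
```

View pics/crop.png

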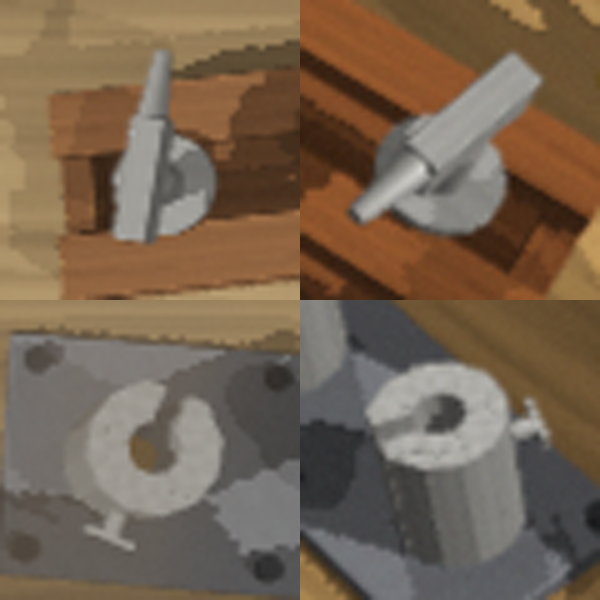

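The crop confirms it. The grey bar-and-horn stake is in the rack, with the horn towards the image top in top view (tip ~(206,252)). The empty hub has an open bore at top (422,260), and its slot points up-right.

```bash
cat > m.py <<'E'
from h import *
def rim(n,img,u,v,w=18,thr=None):
    g=cv2.cvtColor(img,cv2.COLOR_BGR2GRAY)[v-w:v+w,u-w:u+w]
    g=cv2.resize(g,None,fx=4,fy=4,interpolation=cv2.INTER_CUBIC)
    T,m=cv2.threshold(g,thr or 0,255,cv2.THRESH_BINARY|(0 if thr else cv2.THRESH_OTSU))
    c=max(cv2.findContours(m,0,2)[0],key=cv2.contourArea)
    e=cv2.fitEllipse(cv2.convexHull(c))
    p=((np.array(e[0])+.5)/4-.5)+[u-w,v-w]
    return T,p,np.array(e[1])/4,onz(n,*p,75)
if __name__=="__main__":
    s=cv2.imread("pics/scene0.png");t=cv2.imread("pics/top0.png")
    for th in(None,140,155,165): print("top",*rim("top",t,421,260,18,th)); print("sc",*rim("scene",s,244,174,18,th))
    C=lambda n,a,ox,oy,z:print(n,np.array([onz(n,(x-2)/5+ox,(y-2)/5+oy,z).round(1) for x,y in a]).tolist())
    C("scene",[(213,55),(241,78),(110,150),(137,180)],416,267,114)
    C("top",[(134,118),(160,118),(114,237),(148,240)],174,242,114)
    C("top",[(162,52)],174,242,103); C("scene",[(57,215)],416,267,103)
    C("top",[(155,147),(185,90),(165,85),(200,98)],391,230,75); C("scene",[(139,116),(72,128),(68,118),(80,140)],216,150,75)
    # collar extents: z=68 
    C("top",[(215,185),(185,236),(190,132)],174,242,68)
    C("scene",[(77,160),(206,180),(142,233),(105,118)],416,267,68)
E
python3 m.py
```

```text
top 120.0 [420.63193893 261.2087326 ] [34.28464508 57.57766342] [ 512.23596757 -163.41129154   75.        ]
sc 118.0 [245.32843971 174.89767075] [25.57372475 44.44367599] [ 520.15189993 -155.69561566   75.        ]
top 140.0 [421.29897881 259.10694313] [26.39967346 26.73889542] [ 516.71849706 -164.90934595   75.        ]
sc 140.0 [243.16408157 172.8152504 ] [20.9111805  28.54438782] [ 519.42219791 -163.0526189    75.        ]
top 155.0 [429.34189034 259.91710854] [ 9.39186668 15.77069855] [ 515.10231241 -181.82242852   75.        ]
sc 155.0 [243.16766167 172.75953484] [20.3004818  27.54459381] [ 519.31751449 -163.15909375   75.        ]Traceback (most recent call last):
  File "m.py", line 12, in <module>
    for th in(None,140,155,165): print("top",*rim("top",t,421,260,18,th)); print("sc",*rim("scene",s,244,174,18,th))
                                              ~~~^^^^^^^^^^^^^^^^^^^^^^^
  File "m.py", line 6, in rim
    c=max(cv2.findContours(m,0,2)[0],key=cv2.contourArea)
ValueError: max() iterable argument is empty
```

```bash
sed -i 's/(None,140,155,165)/(140,145)/' m.py; python3 m.py
```

```text
top 140.0 [421.29897881 259.10694313] [26.39967346 26.73889542] [ 516.71849706 -164.90934595   75.        ]
sc 140.0 [243.16408157 172.8152504 ] [20.9111805  28.54438782] [ 519.42219791 -163.0526189    75.        ]
top 145.0 [421.33805275 259.09819984] [25.9936161 26.4574604] [ 516.7376411  -164.99212542   75.        ]
sc 145.0 [243.16627693 172.76329231] [20.75776482 28.11935234] [ 519.32615715 -163.15360521   75.        ]
scene [[450.1, 293.4, 114.0], [451.0, 304.7, 114.0], [501.5, 288.6, 114.0], [504.3, 300.9, 114.0]]
top [[497.5, 296.9, 114.0], [497.6, 286.1, 114.0], [448.4, 303.3, 114.0], [447.3, 289.2, 114.0]]
top [[526.2, 288.8, 103.0]]
scene [[525.8, 288.2, 103.0]]
top [[517.0, -165.5, 75.0], [541.4, -178.7, 75.0], [543.5, -170.3, 75.0], [538.0, -185.0, 75.0]]
scene [[519.1, -162.7, 75.0], [541.8, -177.7, 75.0], [539.4, -182.9, 75.0], [543.8, -170.5, 75.0]]
top [[472.5, 272.1, 68.0], [450.6, 284.3, 68.0], [495.3, 283.7, 68.0]]
scene [[486.7, 277.2, 68.0], [463.0, 313.4, 68.0], [494.0, 308.7, 68.0], [467.0, 274.9, 68.0]]
```

Both views agree to within about 3 mm. The T-stake axis is near (474.5, 295.5) with its horn at about -6°. The socket is near (518, -164) with its slot at about -30°. The bar measures about 13 x 52 mm, so the sizes fit. I'm moving above the stake now.

servo_tool([
  [0.4,[40,-40,0],4],
  [0.4,[70,-75,-5],8],
  [0.4,[100,-110,-15],13],
  [0.4,[130,-142,-25],13],
  [0.4,[160,-175,-35],13],
  [0.4,[190,-207,-45],13],
  [0.4,[220,-240,-55],13],
  [0.4,[250,-272,-65],13],
  [0.4,[272,-296,-70],13],
  [0.4,[272,-296,-70],13],
])

```text
t: 0.93
ee_pos: [475.5, 292.9, 165.9]
orientation: [-0.163, -3.137, 0.001]
ft_force: [0.2, 0.3, 1.4]
width: 52.1
grasp_force: 0.0
```

servo_tool([
  [0.4,[0,0,0],0],
  [0.4,[0,0,0],0],
])

```text
t: 1.1
ee_pos: [475.0, 293.7, 165.9]
orientation: [-0.167, -3.136, 0.001]
ft_force: [-0.2, -0.2, 0.7]
width: 52.6
grasp_force: 0.0
```

```bash
python3 - <<'E'
from h import *
o=ctrl.get_obs();print(o["t"],o["ee_pos"],o["width"],cv2.Rodrigues(o["orientation"])[0].round(3))
c=lambda i,u,v,w=40:cv2.resize(i[v-w:v+w,u-w:u+w],(400,400),interpolation=cv2.INTER_CUBIC)
cv2.imwrite("pics/above.png",np.hstack([c(ctrl.get_image("top"),204,265),c(ctrl.get_image("scene"),446,290)]))
E
```

```text
1.1 [475.03017539 293.65962403 165.93509574] 52.59183104676077 [[-0.994  0.106 -0.001]
 [ 0.106  0.994 -0.001]
 [ 0.001 -0.001 -1.   ]]
```

View pics/above.png

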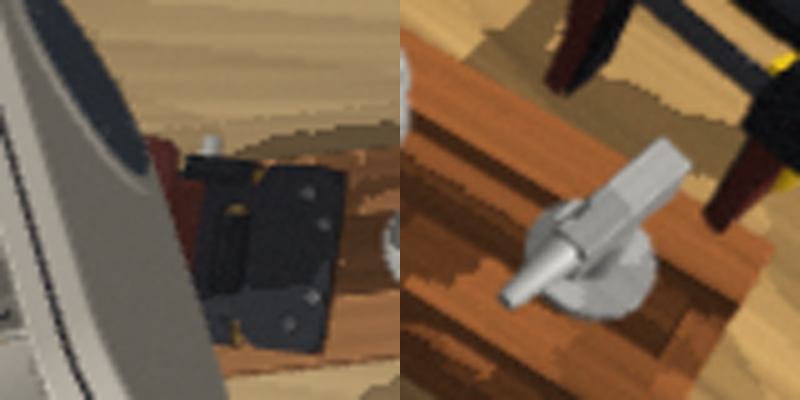

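The fingers stand open on both sides of the bar, their tips seen in the right-hand crop at (565,90) and (715,225), with the bar between and below. I'm going down to grip.

servo_tool([
  [0.4,[0,1,-25],0],
  [0.4,[0,1,-50],0],
  [0.4,[0,1,-68],0],
  [0.4,[0,1,-68],0],
  [0.85,[0,1,-68],0],
  [0.85,[0,1,-68],0],
  [0.85,[0,1,-68],0],
  [1,[0,1,-68],0],
  [1,[0,1,-68],0],
  [1,[0,1,-68],0],
])

```text
t: 2.03
ee_pos: [474.7, 296.3, 99.4]
orientation: [0.161, 3.137, 0.0]
ft_force: [0.7, -1.4, 2.3]
width: 16.9
grasp_force: 30.0
```

servo_tool([
  [1,[0,0,0],0],
  [1,[0,0,0],0],
  [1,[0,0,0],0],
])

```text
t: 2.28
ee_pos: [474.7, 296.3, 99.3]
orientation: [0.162, 3.137, 0.0]
ft_force: [-1.3, -2.3, 6.2]
width: 16.6
grasp_force: 30.0
```

servo_tool([
  [1,[0,0,15],0],
  [1,[0,0,35],0],
  [1,[0,0,60],0],
  [1,[0,0,85],0],
  [1,[0,0,95],0],
  [1,[0,0,95],0],
])

```text
t: 2.78
ee_pos: [475.6, 297.0, 195.8]
orientation: [0.162, 3.134, 0.004]
ft_force: [0.9, 0.6, -3.2]
width: 16.6
grasp_force: 29.9
```

```bash
python3 - <<'E'
from h import *
o=ctrl.get_obs();print(o["t"],o["ee_pos"],o["width"],o["ft_force"],o["moment"])
t=ctrl.get_image("top");s=ctrl.get_image("scene");cv2.imwrite("pics/lt.png",t);cv2.imwrite("pics/ls.png",s)
u,v=proj("scene",[475,295,150]).astype(int);print(u,v)
cv2.imwrite("pics/lift.png",cv2.resize(s[v-40:v+60,u-50:u+50],(600,600),interpolation=cv2.INTER_CUBIC))
E
```

```text
2.7833 [475.60866772 297.04552132 195.80750856] 16.637288274861117 [ 0.8639108   0.61417396 -3.15145785] [ 0.04771461 -0.03620104  0.00131563]
456 277
```

View pics/lift.png

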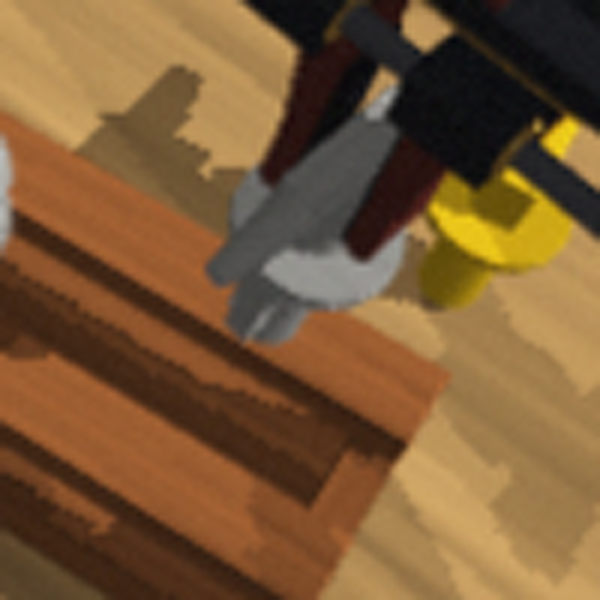

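The stake is lifted clear of the rack in the fingers. The horn tip is at scene (442,283), the collar at about (461,280) and the shank end at about (450,293). Next I'll check its yaw and tilt.

```bash
python3 - <<'E'
from h import *
print("tip",onz("scene",441.8,282.8,199.5))
for a in(-14,-10,-6,-2,2):
    r=np.radians(a); print(a,proj("scene",np.array([475.6,297,199.5])+54*np.array([np.cos(r),np.sin(r),0])+[2.7/2,1,0]))
P=lambda p:((proj("scene",np.array(p)+[1.3,1,0])-[406,237]+.4)*6).round().tolist()
# collar outline predicted in crop px (top face z 164.5), shank bottom
b=np.array([475.6,297,158.5])
a=np.linspace(0,2*np.pi,9)[:-1]
print("collar low",[P(b+22*np.array([np.cos(q),np.sin(q),0])) for q in a])
print("shank bottom c",P(b-[0,0,50]))
E
```

```text
tip [527.13614334 290.54304326 199.5       ]
-14 [437.59306223 281.40234415]
-10 [439.44366681 283.35169265]
-6 [441.43721215 285.21109431]
-2 [443.5641904  286.96998124]
2 [445.81417856 288.61821897]
collar low [[269.0, 298.0], [336.0, 320.0], [392.0, 295.0], [404.0, 239.0], [366.0, 187.0], [300.0, 167.0], [245.0, 190.0], [232.0, 244.0]]
shank bottom c [269.0, 330.0]
```

The yaw is about -7° and the stake hangs upright as predicted. I'll raise it to clear the other stakes, then carry it over the socket, turning -23°.

servo_tool([
  [1,[0,0,30],0],
  [1,[0,-15,45],0],
  [1,[4,-50,45],-3],
  [1,[8,-90,45],-6],
  [1,[12,-130,45],-9],
  [1,[16,-170,45],-12],
  [1,[20,-210,45],-15],
  [1,[24,-250,45],-17],
  [1,[28,-290,45],-19],
  [1,[32,-330,45],-21],
])

```text
t: 3.72
ee_pos: [505.1, -35.5, 236.7]
orientation: [-0.732, -3.052, 0.001]
ft_force: [1.3, 0.5, -2.7]
width: 16.8
grasp_force: 29.9
```

servo_tool([
  [1,[4,-40,-5],-1],
  [1,[8,-80,-15],-2],
  [1,[11,-110,-25],-2],
  [1,[12,-125,-40],-2],
  [1,[12,-130,-55],-2],
  [1,[12,-130,-65],-2],
  [1,[12,-130,-65],-2],
  [1,[12,-130,-65],-2],
  [1,[12,-130,-65],-2],
])

```text
t: 4.47
ee_pos: [518.5, -162.9, 173.7]
orientation: [-0.782, -3.042, -0.0]
ft_force: [0.7, 0.5, -2.4]
width: 16.9
grasp_force: 30.0
```

```bash
python3 - <<'E'
from h import *
o=ctrl.get_obs();print(o["t"],o["ee_pos"],o["width"],o["ft_force"],o["moment"],cv2.Rodrigues(o["orientation"])[0].round(3))
t=ctrl.get_image("top");s=ctrl.get_image("scene");cv2.imwrite("pics/pt.png",t);cv2.imwrite("pics/ps.png",s)
cv2.imwrite("pics/pos.png",np.hstack([cv2.resize(i[v-40:v+40,u-40:u+40],(400,400),interpolation=cv2.INTER_CUBIC) for i,u,v in((t,421,250),(s,246,165))]))
P=lambda p:((proj("scene",np.array(p)+[1.3,1,0])-[206,125]+.4)*5).round().tolist()
p=o["ee_pos"]; print("tip at yaw -26,-30,-34",[P(p+[54*np.cos(a),54*np.sin(a),5]) for a in np.radians([-26,-30,-34])],"shank",P(p-[0,0,87]),"collar",P(p-[0,0,34]))
E
```

```text
4.4667 [ 518.47569795 -162.93080575  173.6677516 ] 16.877653601493595 [ 0.67237193  0.49945521 -2.40298646] [-0.00183898  0.05660973 -0.05011003] [[-0.876  0.482 -0.   ]
 [ 0.482  0.876  0.   ]
 [ 0.     0.    -1.   ]]
tip at yaw -26,-30,-34 [[5.0, 91.0], [3.0, 84.0], [1.0, 77.0]] shank [185.0, 223.0] collar [165.0, 129.0]
```

View pics/pos.png

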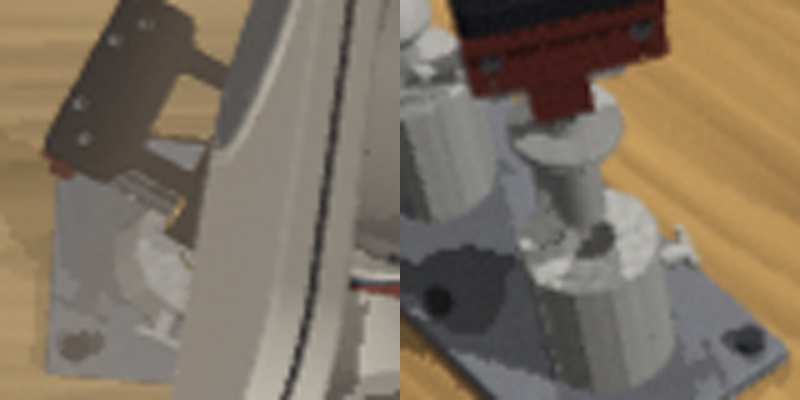

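In the right-hand crop the shank end (585,222) stands right over the bore (597,240), with the key side turned to the slot. I'll lower it gently and watch the force.

servo_tool([
  [1,[0,0,-5],0],
  [1,[0,0,-9],0],
  [1,[0,0,-12],0],
  [1,[0,0,-15],0],
  [1,[0,0,-15],0],
])

```text
t: 4.98
ee_pos: [518.0, -163.5, 158.0]
orientation: [-0.783, -3.041, -0.0]
ft_force: [-0.6, 0.6, -2.5]
width: 16.6
grasp_force: 30.0
```

servo_tool([
  [1,[0,0,-2],0],
  [1,[0,0,-4],0],
  [1,[0,0,-6],0],
  [1,[0,0,-6],0],
])

```text
t: 5.32
ee_pos: [518.2, -163.7, 152.3]
orientation: [-0.784, -3.042, -0.0]
ft_force: [0.1, 0.5, -2.8]
width: 16.7
grasp_force: 29.9
```

servo_tool([
  [1,[0,0,-2],0],
  [1,[0,0,-4],0],
  [1,[0,0,-5],0],
  [1,[0,0,-5],0],
])

```text
t: 5.65
ee_pos: [519.0, -163.8, 148.7]
orientation: [0.784, 3.041, 0.0]
ft_force: [-1.5, 2.2, 7.3]
width: 16.6
grasp_force: 30.1
```

servo_tool([
  [1,[0,0,0],-2],
  [1,[0,0,0],-4],
  [1,[0,0,0],-5],
  [1,[0,0,0],-5],
])

```text
t: 5.98
ee_pos: [519.3, -163.6, 148.8]
orientation: [0.917, 3.003, 0.001]
ft_force: [-0.7, 2.3, 6.7]
width: 16.6
grasp_force: 30.0
```

servo_tool([
  [1,[0,0,0],3],
  [1,[0,0,0],5],
  [1,[0,0,0],7],
  [1,[0,0,0],9],
  [1,[0,0,0],10],
  [1,[0,0,0],10],
])

```text
t: 6.48
ee_pos: [518.5, -163.7, 147.7]
orientation: [0.65, 3.073, 0.0]
ft_force: [1.0, 1.7, -2.7]
width: 16.7
grasp_force: 29.9
```

The force vanished and z dropped, so the key is entering the slot. I'll go further down.

servo_tool([
  [1,[0,0,-2],0],
  [1,[0,0,-4],0],
  [1,[0,0,-6],0],
  [1,[0,0,-6],0],
])

```text
t: 6.82
ee_pos: [518.0, -163.5, 141.0]
orientation: [-0.651, -3.072, -0.0]
ft_force: [-0.2, 0.4, -2.8]
width: 16.5
grasp_force: 29.9
```

servo_tool([
  [1,[0,0,-4],0],
  [1,[0,0,-8],0],
  [1,[0,0,-12],0],
  [1,[0,0,-15],0],
  [1,[0,0,-17],0],
  [1,[0,0,-17],0],
])

```text
t: 7.32
ee_pos: [518.1, -163.6, 124.0]
orientation: [-0.65, -3.073, -0.0]
ft_force: [0.5, 1.3, -4.1]
width: 16.5
grasp_force: 29.9
```

servo_tool([
  [1,[0,0,-3],0],
  [1,[0,0,-6],0],
  [1,[0,0,-9],0],
  [1,[0,0,-9],0],
])

```text
t: 7.65
ee_pos: [518.9, -163.9, 115.8]
orientation: [0.65, 3.073, -0.0]
ft_force: [0.2, 0.5, 4.8]
width: 16.9
grasp_force: 30.0
```

servo_tool([
  [1,[0,0,-2],0],
  [1,[0,0,-3],0],
  [1,[0,0,-4],0],
  [1,[0,0,-4],0],
])

```text
t: 7.98
ee_pos: [519.2, -164.1, 112.6]
orientation: [0.65, 3.072, -0.001]
ft_force: [-1.1, 0.2, 8.1]
width: 16.7
grasp_force: 30.0
```

servo_tool([
  [1,[0,0,-1],0],
  [1,[0,0,-2],0],
  [1,[0,0,-2],0],
  [1,[0,0,-2],0],
])

```text
t: 8.32
ee_pos: [519.7, -164.5, 112.2]
orientation: [0.649, 3.07, -0.002]
ft_force: [-4.2, 0.7, 22.5]
width: 16.8
grasp_force: 30.1
```

The collar is seated: the force jumped to 22 N at z = 112.2, against 112.3 predicted. I'll let it settle and take one look.

servo_tool([
  [1,[0,0,0],0],
  [1,[0,0,0],0],
  [1,[0,0,0],0],
  [1,[0,0,0],0],
  [1,[0,0,0],0],
  [1,[0,0,0],0],
])

```text
t: 8.82
ee_pos: [519.7, -164.6, 112.2]
orientation: [0.649, 3.07, -0.002]
ft_force: [-4.9, 0.1, 20.8]
width: 16.9
grasp_force: 30.1
```

```bash
python3 - <<'E'
from h import *
o=ctrl.get_obs();print(o["t"],o["ee_pos"],o["width"],o["ft_force"],o["moment"],np.abs(o["qvel"]).max())
s=ctrl.get_image("scene")
cv2.imwrite("pics/end.png",cv2.resize(s[130:210,200:290],(720,600)[:2],interpolation=cv2.INTER_CUBIC))
E
```

```text
8.8167 [ 519.73318998 -164.55839636  112.20035661] 16.935839584058396 [-4.92068893  0.12733299 20.7670451 ] [0.01842196 0.75468301 0.00087448] 0.0019711274735443388
```

View pics/end.png

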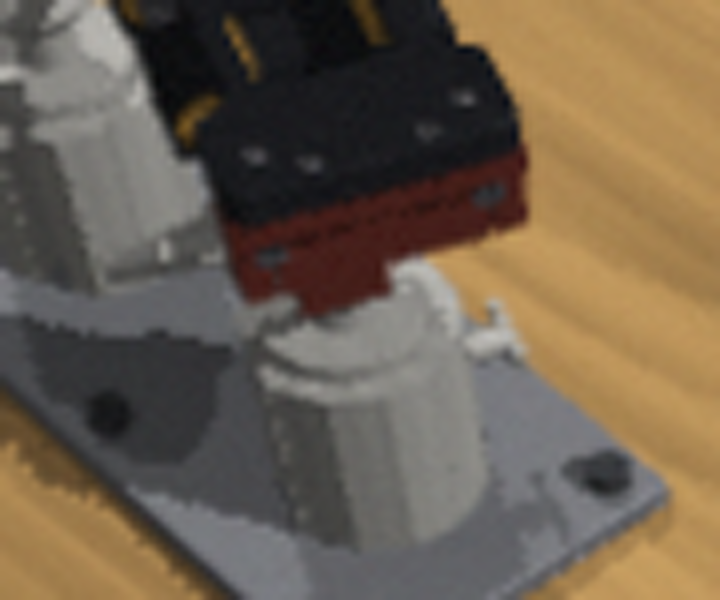

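The collar lies flat on the rim (crop ~(360,350)) with no gap visible, and the fingers still grip the bar. The arm is at rest and pressing with about 21 N. I'm handing the job in.

```bash
python3 -c "
from workcell import ctrl
print(ctrl.close_job())"
```

```text
the job is handed in; nothing more can be done
None
```

The T-stake is keyed into the empty socket with its collar flush on the rim, still gripped and pressed down with about 21 N; the job was handed in at about 8.9 s, and no verdict came back.

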